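Lay two filter capacitors in the V cradle

TASK

Pick out the two long capacitors from the bench and lay one in each groove of the notched cradle, either one in either groove and either way round. Each must rest down in the V notches of both rails, about centred between the rails, so that it cannot roll. Set them down, do not drop them.

Things in the scene. Friction and masses are not known exactly. Their poses are not given: they have to be found in the camera images.
- cap_a_center (a point): One long can capacitor: cylinder in a blue sleeve, 36 mm diameter, 120 mm long, about 150 g, lying on the bench, two brass terminals standing 6 mm out of its +x end; rolls if pushed. Point: the cylinder's centre, 18 mm above the bench. x runs along the cylinder; y and z turn as it rolls. The other capacitors on the bench are 50 mm long or less and not needed.
- cap_b_center (a point): The other long can capacitor: cylinder in a blue sleeve, 36 mm diameter, 120 mm long, about 150 g, lying on the bench, two brass terminals standing 6 mm out of its +x end; rolls if pushed. Point: the cylinder's centre, 18 mm above the bench. x runs along the cylinder; y and z turn as it rolls. The other capacitors on the bench are 50 mm long or less and not needed.
- groove_1 (a point): Groove at the +y (left) end of the fixed cradle: aluminium base plate 110 x 200 x 6 mm with two black rails 10 mm thick, tops 38 mm above the bench, 60 mm clear gap between them. A groove is a pair of facing 90 degree V notches. Point: where a seated capacitor's centre lies, midway between the rails, 41 mm above the bench. x along the groove (across the rails), y along the rails, z up.
- groove_2 (a point): The same for the groove at the -y (right) end, parallel to the first and 100 mm from it. Each V notch is 44 mm wide at its mouth in the rail's top and its bottom is 16 mm above the bench. Point: where a seated capacitor's centre lies, midway between the rails, 41 mm above the bench. x along the groove, y along the rails, z up.
Mind the look-alikes: they are no part of the job. Leave any green, turquoise or white look-alike of the part that bears cap_a_center alone.

How it is judged (in metres and radians):
At the end, for the whole second after the job is handed in: One long capacitor lies at rest in each groove, in either order and either way round: its centre within 18 mm of the groove's point along the groove, 10 mm across it and 8 mm in height, its axis within about 10 degrees of the groove's ((((x of cap_a_center in the frame of groove_1 between -0.018 and 0.018 m and y of cap_a_center in the frame of groove_1 between -0.01 and 0.01 m and z of cap_a_center in the frame of groove_1 between -0.008 and 0.008 m and angle between the x axis of cap_a_center and the x axis of groove_1, either way round below 0.17 rad) and (x of cap_b_center in the frame of groove_2 between -0.018 and 0.018 m and y of cap_b_center in the frame of groove_2 between -0.01 and 0.01 m and z of cap_b_center in the frame of groove_2 between -0.008 and 0.008 m and angle between the x axis of cap_b_center and the x axis of groove_2, either way round below 0.17 rad)) or ((x of cap_a_center in the frame of groove_2 between -0.018 and 0.018 m and y of cap_a_center in the frame of groove_2 between -0.01 and 0.01 m and z of cap_a_center in the frame of groove_2 between -0.008 and 0.008 m and angle between the x axis of cap_a_center and the x axis of groove_2, either way round below 0.17 rad) and (x of cap_b_center in the frame of groove_1 between -0.018 and 0.018 m and y of cap_b_center in the frame of groove_1 between -0.01 and 0.01 m and z of cap_b_center in the frame of groove_1 between -0.008 and 0.008 m and angle between the x axis of cap_b_center and the x axis of groove_1, either way round below 0.17 rad))) and linear speed of each of cap_a, cap_b below 0.02 m/s); the robot touches nothing.
It fails at once if a long capacitor is dropped (moves faster than 0.7 m/s, a fall of some 25 mm, with no finger touching it) (linear speed of cap_a above 0.7 m/s and contact force between the fingers and cap_a below 0.05 N).
It fails at once if a long capacitor is dropped (moves faster than 0.7 m/s, a fall of some 25 mm, with no finger touching it) (linear speed of cap_b above 0.7 m/s and contact force between the fingers and cap_b below 0.05 N).
It also fails if it takes over 56 s, if anything falls off the work surface, if the arm or the gripper's body presses on something with over 40 N, if the wrist force passes 120 N, or if a joint passes its speed limit or range.

ROBOT

A 6-joint arm with a two-finger parallel gripper is mounted at the origin on the work surface. World frame = base frame: x ahead of the robot, y to its left, z up, the work surface at z = 0. Lengths are in mm, angles in degrees, forces in N, time in s.
With the tool pointing down it reaches from about 350 to 850 mm from the base axis. Payload 8.1 kg.
Tool frame: the origin (TCP) lies midway between the tips of the shut fingers; the grasp point (between the pads) lies 19 mm behind it; x points along the fingers, y is the direction in which the jaws open and shut, and the axes are right-handed (so a half turn about x gives the same grasp; the last joint's range is limited). The gripper opens to 85 mm and grips with 20 to 120 N. Pads are 22 mm wide; open, the fingers measure 114 mm over their backs; the gripper's body (76 mm by 85 mm) begins 54 mm behind the grasp point. The pads swing forward as they close: fully open they stand 13 mm farther back than shut.
Start: joints at [-79.148, 7.471, 85.268, -0, 87.261, -4.893], TCP at [162.833, -577.486, 199.592] pointing down, gripper open.
Joint ranges: [-169.43, 169.43], [-51.17, 129.36], [1.28, 143.12], [-76.62, 256.62], [0, 156.53], [-152.29, 152.29]. Speed limits (degrees/s): [136.94, 136.94, 159.86, 180, 180, 180].

INTERFACE

Orientations are given as [roll, pitch, yaw] about the fixed x, y, z axes, in that order (R = Rz(yaw) Ry(pitch) Rx(roll)).
In Python, from bench import sense, snapshot, hand_in gives the robot as it stands.
- The arm moves only by the tool drive_tool, never from a script. Its argument "deltas" is a list of rows, each a list of 7 numbers: the closure in counts, from 0 (fully open) to 255 (shut), then the shift along the tool's x, y, z in m, then the turn, a rotation vector about the tool's x, y, z in rad. A call has exactly 10 rows; each row is the pose to reach, as a shift and turn from the pose commanded when the call began, along the tool's axes at that moment; what a row does not reach only later rows make up. A row lasts 1/12 s, in which the tool goes at most 41.7 mm and 7.16 degrees, less where a joint would pass 70% of its speed; a pose out of reach is approached as far as the arm can. A call with a gripper value outside its range is refused whole. The fingers move at their own pace and stop on an object; "squeeze" is the grip in N (left out, the last holds). Time passes only in rows, so rows that repeat a pose let the fingers close, or fill a call up. It gives the time, the measured TCP pose, the force and the opening at its end, in the units of the state.
- sense(): the state, without advancing time (a new reading comes with each control period).
- snapshot(name): name is "scene" or "top" or "wrist"; returns a dict with "frame" (420x560x3 uint8, blue, green, red), "fx", "fy", "cx", "cy" (pixels), "k1" (the pictures are not rectified: a ray, as slopes to the right and down, at radius r is drawn at 1 + k1 r^2 times it, then the intrinsics apply), "rvec" (rotation vector, rad) and "tvec" (3), from world to camera coordinates, as OpenCV has them. Camera axes: x right, y down, z forward; pixel columns grow to the right and rows downward; lengths in mm; the calibration is good to about 2 mm. A picture is of the moment at which its call begins. There is no depth.
- hand_in(): hands the job in, once; it reports no verdict.
The state is a dict: "time": time; "joint_pos": joint angles; "qd": joint speeds; "joint_efforts": joint torques, N m; "tool_pos": TCP position; "tcp_rot": TCP orientation; "ft_force": force on the tool from outside, world axes, zero at the start; "wrist_torque": the same for the moment, N m; "finger_gap": finger opening in mm.
Only numpy, scipy, OpenCV 4.12 (cv2) and the standard library are available. Lean on these libraries where they do the work, as an engineer would, in place of code of your own. Each camera call takes 0.05 s, during which the arm holds its last target.

## Working session

There is one attempt and no reset: what is moved stays moved. The work goes in short steps, Python scripts to look and compute and a tool call to move; the robot and the scene stay as the last step left them, time stands still between calls to the robot, and variables do not carry over. Pictures are saved under pics/ and viewed, and the job is handed in when it is done.

Besides the shell and the picture viewer there is one more tool, called after "Call:" as a command line: name --pt "numbers of a row" for each row, then --argument value for the rest. drive_tool: Moves the arm, as the interface text tells. Its arguments: {"type":"object","properties":{"deltas":{"type":"array","items":{"type":"array","items":{"type":"number"}}},"squeeze":{"type":"number"}},"required":["deltas"]}

```bash
mkdir -p pics
python3 - <<'E'
from bench import sense, snapshot
import cv2,numpy as np
print(sense())
for n in ("scene","top","wrist"):
    s=snapshot(n); cv2.imwrite(f"pics/{n}0.png",s["frame"]); R=cv2.Rodrigues(np.array(s["rvec"],float))[0]
    print(n,{k:s[k] for k in s if k!="frame"},"pos",-R.T@np.array(s["tvec"]).ravel())
E
```

```text
{'time': 0.0, 'joint_pos': array([-7.91462285e+01,  7.51380580e+00,  8.53296107e+01, -1.95080362e-04,
        8.72614054e+01, -4.89317613e+00]), 'qd': array([ 0.04366118,  0.04203873, -0.01354953, -0.04459956,  0.07392184,
       -0.04477546]), 'joint_efforts': array([ 2.25461531e-04, -5.69385731e+01, -5.00562215e+01, -1.47450542e-04,
        1.45944738e-02,  3.98358338e-06]), 'tool_pos': array([ 162.73791505, -576.87865643,  198.55488325]), 'tcp_rot': array([-94.78667634,  89.89517788, 100.96028083]), 'ft_force': array([ 0.33490387,  0.35722059, -0.02188011]), 'wrist_torque': array([0.02812056, 0.05974135, 0.00458327]), 'finger_gap': 85.18853417803324}
scene {'fx': 499.508868624124, 'fy': 499.508868624124, 'cx': 290.2927713015205, 'cy': 210.77467529051714, 'k1': -0.16056679306166366, 'rvec': array([ 1.40104754,  1.84692111, -1.00009202]), 'tvec': array([ 257.45231217, -159.82245581, 1889.50333885])} pos [1700.97490787  163.74981764  861.3467002 ]
top {'fx': 515.4686446698976, 'fy': 515.4686446698976, 'cx': 288.3477137461758, 'cy': 215.64132083386534, 'k1': -0.07486472582257078, 'rvec': array([ 2.19090494, -2.20083586,  0.03543925]), 'tvec': array([-148.51086445,  473.9548566 , 1646.19513361])} pos [ 404.46918706 -165.86489419 1662.99146555]
wrist {'fx': 352.0424744467453, 'fy': 352.0424744467453, 'cx': 282.92324009819106, 'cy': 206.9864281059599, 'k1': -0.012231320960635521, 'rvec': array([-2.31531315,  1.75283008,  0.25340566]), 'tvec': array([-599.44507057,  -35.96611964,  378.73294045])} pos [ 232.13041506 -557.86608722  372.78344076]
```

View pics/scene0.png

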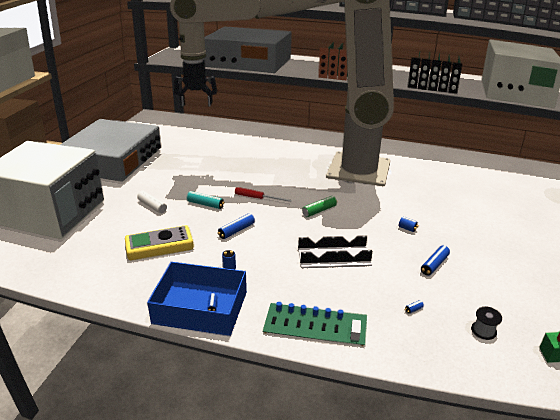

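View pics/top0.png

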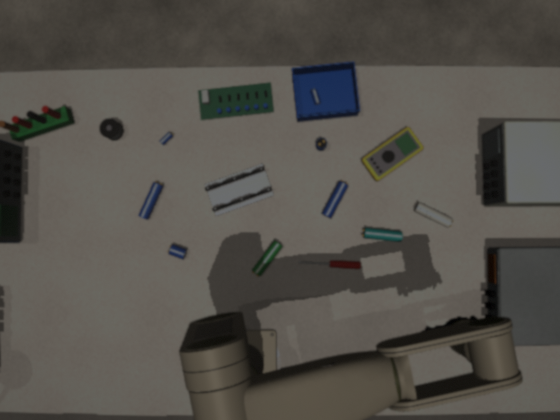

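View pics/wrist0.png

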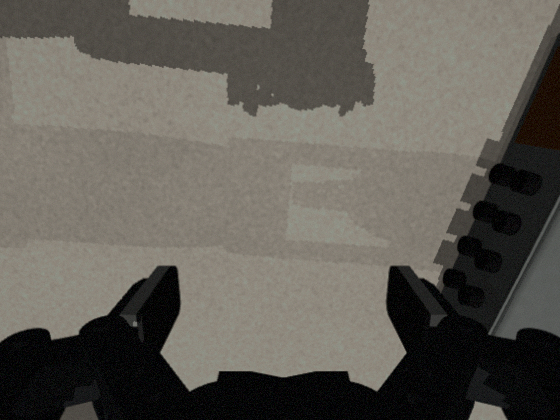

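The top view shows two long blue caps at (335,199) and (151,200), and the cradle at (239,190). The blue caps at (177,251), (167,138) and (320,143) are short. Next I measure the long caps and the cradle.

```bash
cat > h.py <<'E'
import cv2,numpy as np
from bench import sense,snapshot
def cam(s):
    R=cv2.Rodrigues(np.array(s["rvec"],float))[0]; t=np.array(s["tvec"],float).ravel()
    K=np.array([[s["fx"],0,s["cx"]],[0,s["fy"],s["cy"]],[0,0,1.]]); D=np.array([s["k1"],0,0,0,0.])
    return R,t,K,D
def cast(s,px,z):
    R,t,K,D=cam(s); p=cv2.undistortPoints(np.array(px,float).reshape(-1,1,2),K,D).reshape(-1,2)
    d=np.c_[p,np.ones(len(p))]@R; c=-R.T@t
    return c+d*((z-c[2])/d[:,2])[:,None]
def proj(s,X):
    R,t,K,D=cam(s); return cv2.projectPoints(np.array(X,float).reshape(-1,3),s["rvec"],s["tvec"],K,D)[0].reshape(-1,2)
def blue(f):
    h=cv2.cvtColor(f,cv2.COLOR_BGR2HSV); return cv2.inRange(h,(108,90,40),(130,255,255))
E
python3 - <<'E'
from h import *
for n in ("top","scene"):
    s=snapshot(n); m=blue(s["frame"])
    cs,_=cv2.findContours(m,cv2.RETR_EXTERNAL,cv2.CHAIN_APPROX_NONE)
    for c in cs:
        if cv2.contourArea(c)<60: continue
        r=cv2.minAreaRect(c); b=cv2.boxPoints(r)
        w=cast(s,b,18)[:,:2]; e1=w[1]-w[0]; e2=w[2]-w[1]
        L=e1 if np.hypot(*e1)>np.hypot(*e2) else e2
        print(n,np.round(r[0]),cv2.contourArea(c),"ctr",w.mean(0).round(1),"sz",np.hypot(*e1).round(1),np.hypot(*e2).round(1),"ang",np.degrees(np.arctan2(L[1],L[0])).round(1)%180)
s=snapshot("top"); f=s["frame"]
cv2.imwrite("pics/crad.png",cv2.resize(f[150:230,190:290],None,fx=8,fy=7,interpolation=cv2.INTER_CUBIC)*2)
a=np.hstack([f[170:230,120:180],f[170:230,305:365]]);cv2.imwrite("pics/caps.png",cv2.resize(a,None,fx=6,fy=6)*2)
E
```

```text
top [337. 201.] 75.5 ctr [ 520.1 -307.8] sz 115.0 9.7 ang 151.4
top [153. 201.] 128.0 ctr [521.7 286.9] sz 115.4 14.9 ang 155.6
top [332. 198.] 83.0 ctr [ 530.3 -290.8] sz 115.0 10.9 ang 151.6
top [325.  90.] 3058.5 ctr [ 880.8 -271.9] sz 203.1 170.8 ang 96.5
scene [198. 289.] 5590.5 ctr [ 810.4 -300.1] sz 335.9 287.3 ang 22.400000000000006
scene [436. 259.] 214.5 ctr [516.6 300. ] sz 142.6 44.2 ang 155.8
scene [407. 224.] 127.0 ctr [363.  204.4] sz 57.2 51.9 ang 174.6
scene [238. 226.] 262.0 ctr [ 523.4 -290.8] sz 121.2 57.2 ang 146.6
```

View pics/crad.png

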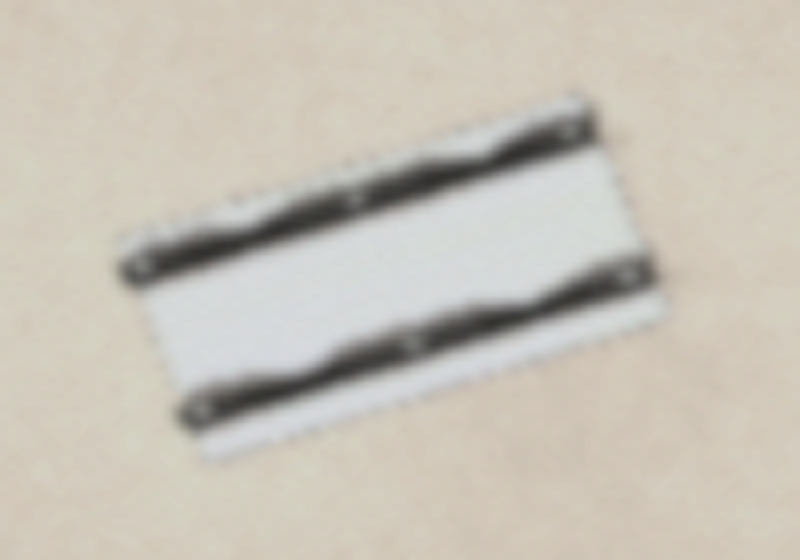

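View pics/caps.png

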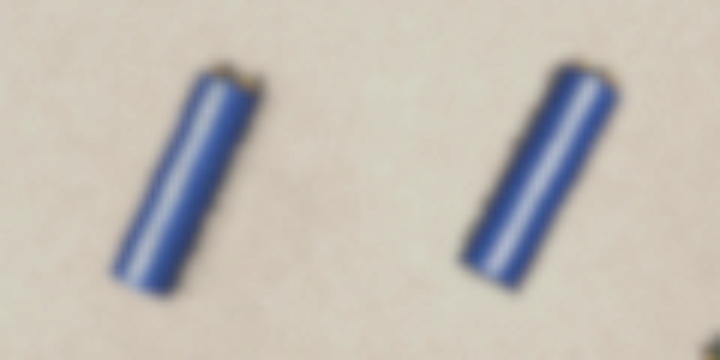

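The zooms show six rail screws on the cradle tops and both caps' corners clearly. I'll cast these corners.

Run:
```python
from h import *
s=snapshot("top"); q=snapshot("scene"); im=q["frame"].copy()
im=cv2.resize(im,None,fx=1,fy=1)
def rep(name,px,z):
    w=cast(s,px,z)[:,:2]; print(name,w.round(1).tolist(),"mean",w.mean(0).round(1)); return w
# offset -0.5 for resize centre
A=np.array([(200,70),(262,92),(178,296),(115,272)])/6+[119.5,169.5]
B=np.array([(562-360,65),(620-360,95),(520-360,290),(462-360,260)])/6+[304.5,169.5]
pts=[]
for n,P in(("L",A),("R",B)):
    w=rep(n,P,18); far=(w[0]+w[1])/2; near=(w[2]+w[3])/2; d=far-near
    print("len",np.hypot(*d).round(1),"wid",np.hypot(*(w[1]-w[0])).round(1),np.hypot(*(w[2]-w[3])).round(1),"ang",np.degrees(np.arctan2(d[1],d[0])).round(1))
    c=w.mean(0);u=d/np.hypot(*d)
    pts+=[[*(c+u*k),36] for k in(-60,0,60)]
S=np.array([(570,130),(357,200),(143,265),(630,275),(417,345),(203,410)])/[8,7]+[189.5,149.5]
w=rep("screws",S,38); 
for a,b in((0,2),(3,5)):
    d=w[b]-w[a]; print("rail ang",np.degrees(np.arctan2(d[1],d[0])).round(2),np.hypot(*d))
P=np.array([(120,240),(585,95),(668,310),(210,455)])/[8,7]+[189.5,149.5]
rep("plate",P,6)
c=w.mean(0); y=(w[2]-w[0]+w[5]-w[3]); y/=np.hypot(*y); x=np.array([y[1],-y[0]])
print("c",c,"x",x,np.degrees(np.arctan2(x[1],x[0])),"g1",c+50*y,"g2",c-50*y)
pts+=[[*(c+k*50*y+j*40*x),41] for k in(-1,1) for j in(-1,0,1)]
pts+=[[*p,38] for p in w]
big=cv2.resize(im[180:300,200:480],None,fx=2.8,fy=2.8,interpolation=cv2.INTER_CUBIC)
for p in proj(q,pts):
    cv2.circle(big,tuple(((p-[200,180]+.5)*2.8).astype(int)),3,(0,0,255),-1)
cv2.imwrite("pics/chk.png",big)
```

```text
L [[586.4, 286.4], [574.2, 252.5], [464.7, 297.4], [477.8, 331.8]] mean [525.8 292. ]
len 118.0 wid 36.0 36.8 ang -22.5
R [[585.4, -310.8], [569.2, -341.7], [465.3, -287.4], [481.4, -256.7]] mean [ 525.3 -299.1]
len 117.2 wid 34.8 34.7 ang -27.5
screws [[623.5, -64.0], [592.2, 20.6], [563.1, 105.7], [557.4, -87.7], [526.2, -3.3], [497.2, 81.6]] mean [559.9   8.8]
rail ang 109.58 180.14550103576127
rail ang 109.59 179.72115138640868
plate [[577.9, 120.4], [644.1, -68.1], [544.2, -101.4], [478.2, 83.6]] mean [561.1   8.6]
c [559.92586723   8.81218119] x [0.94214415 0.33520799] 19.585186053450702 g1 [543.16546785  55.91938884] g2 [576.68626661 -38.29502646]
```

View pics/chk.png

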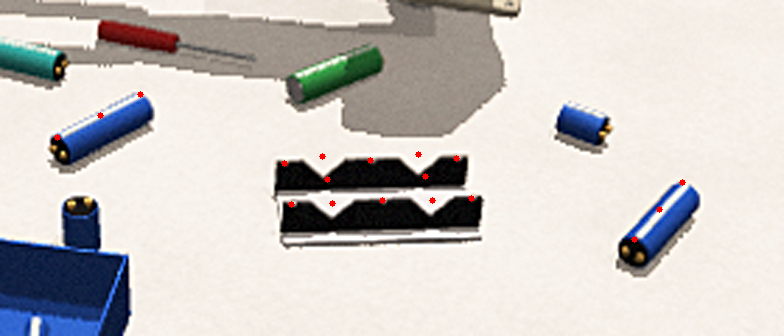

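Both views agree. The cap lengths come to 117–118 mm (true 120), the widths to 35–37 mm, the screw and plate centres are 1 mm apart, and the red marks fall on the caps and notches in the scene view. Next I work out the moves.

```bash
cat > plan.py <<'E'
from h import *
from scipy.spatial.transform import Rotation as Ro
import sys
def plan(x,y,z,ax):
    """ax: world angle of the cylinder axis (tool z line); tool x down"""
    st=sense(); R=Ro.from_euler('xyz',st['tcp_rot'],degrees=True); p=np.array(st['tool_pos'])
    best=None
    for k in(0,180):
        a=np.radians(ax+k); tz=np.array([np.cos(a),np.sin(a),0]); tx=np.array([0,0,-1.]); ty=np.cross(tz,tx)
        T=Ro.from_matrix(np.c_[tx,ty,tz]); rv=(R.inv()*T).as_rotvec()
        s=(R.inv()).apply(np.array([x,y,z])-p)/1000
        print(k,"shift",s.round(4),"rot",rv.round(4),"deg",np.degrees(np.linalg.norm(rv)).round(1))
    M=R.as_matrix(); print("t",st['time'],"tcp",p.round(1),"j",np.round(st['joint_pos'],1),"zang",np.degrees(np.arctan2(M[1,2],M[0,2])).round(2),"gap",round(st['finger_gap'],1),"F",np.round(st['ft_force'],1))
if __name__=="__main__": plan(*map(float,sys.argv[1:]))
E
python3 plan.py 525.3 -299.1 120 -27.5
```

```text
0 shift [ 0.0795 -0.1695 -0.4244] rot [-2.3868e+00 -4.0000e-04  1.0000e-04] deg 136.8
180 shift [ 0.0795 -0.1695 -0.4244] rot [7.548e-01 1.000e-04 3.000e-04] deg 43.2
t 0.4 tcp [ 162.8 -577.4  199.4] j [-79.1   7.5  85.3   0.   87.3  -4.9] zang -164.25 gap 85.6 F [ 0.5 -0.4  0.5]
```

Call:
drive_tool --pt "0 0.003 -0.007 -0.017 0.06 0 0" --pt "0 0.009 -0.02 -0.05 0.14 0 0" --pt "0 0.015 -0.033 -0.083 0.22 0 0" --pt "0 0.021 -0.046 -0.116 0.3 0 0" --pt "0 0.027 -0.06 -0.15 0.38 0 0" --pt "0 0.033 -0.073 -0.183 0.46 0 0" --pt "0 0.039 -0.086 -0.216 0.54 0 0" --pt "0 0.045 -0.1 -0.25 0.62 0 0" --pt "0 0.051 -0.113 -0.283 0.7 0 0" --pt "0 0.056 -0.126 -0.316 0.755 0 0" --squeeze 40

```text
time: 1.23
tool_pos: [434.0, -369.1, 143.3]
tcp_rot: [176.8, 90.0, -30.9]
ft_force: [0.9, -0.4, -0.2]
finger_gap: 85.7
```

```bash
python3 plan.py 525.3 -299.1 90 -27.5
```

```text
0 shift [ 0.0533 -0.1045 -0.0482] rot [ 3.137e+00 -0.000e+00  2.000e-04] deg 179.7
180 shift [ 0.0533 -0.1045 -0.0482] rot [-0.0046 -0.0001 -0.    ] deg 0.3
t 1.2333 tcp [ 434.  -369.1  143.3] j [-45.5   4.7  94.2   0.   81.1  72.2] zang 152.24 gap 85.7 F [ 0.9 -0.4 -0.2]
```

Call:
drive_tool --pt "0 0.012 -0.025 -0.011 0 0 0" --pt "0 0.024 -0.052 -0.024 0 0 0" --pt "0 0.037 -0.078 -0.036 0 0 0" --pt "0 0.047 -0.095 -0.044 0 0 0" --pt "0 0.053 -0.104 -0.048 0 0 0" --pt "0 0.053 -0.1045 -0.048 0 0 0" --pt "0 0.053 -0.1045 -0.048 0 0 0" --pt "0 0.053 -0.1045 -0.048 0 0 0" --pt "0 0.053 -0.1045 -0.048 0 0 0" --pt "0 0.053 -0.1045 -0.048 0 0 0"

```text
time: 2.07
tool_pos: [523.3, -301.3, 91.6]
tcp_rot: [164.8, 89.9, -42.8]
ft_force: [-0.2, 0.0, -0.6]
finger_gap: 85.5
```

```bash
python3 plan.py 525.3 -299.1 2 -27.5
python3 - <<'E'
from h import *
s=snapshot("wrist"); cv2.imwrite("pics/w1.png",s["frame"])
print(proj(s,[[525.3+k*np.cos(np.radians(-27.5)),-299.1+k*np.sin(np.radians(-27.5)),36] for k in(-60,0,60)]))
E
```

```text
0 shift [ 0.0896 -0.0029 -0.0006] rot [ 3.1398e+00 -6.0000e-04  2.2000e-03] deg 179.9
180 shift [ 0.0896 -0.0029 -0.0006] rot [-0.0017 -0.0014 -0.0004] deg 0.1
t 2.0667 tcp [ 523.3 -301.3   91.6] j [-34.8  12.2  91.5  -0.   76.2  82.8] zang 152.4 gap 85.5 F [-0.2  0.  -0.6]
[[279.26375161 290.91787788]
 [278.83278022 212.53881409]
 [278.34320969 122.37699139]]
```

View pics/w1.png

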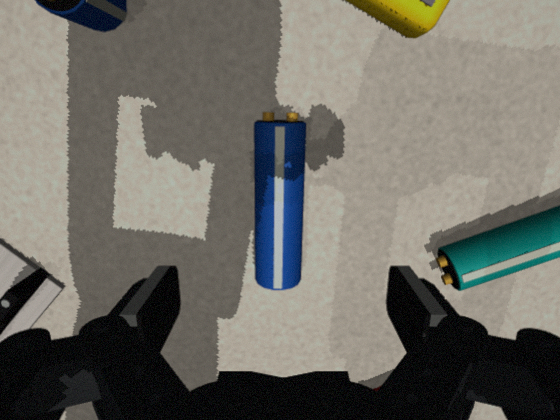

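The wrist view shows the cap at columns 254–304, centred at column 279. That matches the prediction and lies between the fingers, so I descend and grip.

Call:
drive_tool --pt "0 0.015 -0.001 -0.001 0 0 0" --pt "0 0.035 -0.002 -0.001 0 0 0" --pt "0 0.055 -0.003 -0.001 0 0 0" --pt "0 0.072 -0.003 -0.001 0 0 0" --pt "0 0.083 -0.003 -0.001 0 0 0" --pt "0 0.088 -0.003 -0.001 0 0 0" --pt "0 0.0895 -0.003 -0.001 0 0 0" --pt "0 0.0895 -0.003 -0.001 0 0 0" --pt "0 0.0895 -0.003 -0.001 0 0 0" --pt "60 0.0895 -0.003 -0.001 0 0 0"

```text
time: 2.95
tool_pos: [526.9, -298.5, 2.6]
tcp_rot: [173.2, 89.9, -34.3]
ft_force: [0.3, 0.3, 0.0]
finger_gap: 75.4
```

Call:
drive_tool --pt "120 0 0 0 0 0 0" --pt "140 0 0 0 0 0 0" --pt "150 0 0 0 0 0 0" --pt "170 0 0 0 0 0 0" --pt "200 0 0 0 0 0 0" --pt "220 0 0 0 0 0 0" --pt "220 0 0 0 0 0 0" --pt "220 0 0 0 0 0 0" --pt "220 0 0 0 0 0 0" --pt "220 0 0 0 0 0 0"

```text
time: 3.78
tool_pos: [526.9, -298.5, 3.1]
tcp_rot: [168.7, 89.9, -38.8]
ft_force: [-2.4, 2.6, 11.5]
finger_gap: 12.1
```

```bash
python3 plan.py 525.3 -299.1 100 -27.5
python3 - <<'E'
from h import *
s=snapshot("wrist"); cv2.imwrite("pics/w2.png",s["frame"])
E
```

```text
0 shift [-0.0969  0.0013  0.0009] rot [ 3.1414e+00 -7.0000e-04  3.5000e-03] deg 180.0
180 shift [-0.0969  0.0013  0.0009] rot [-0.0002 -0.0022 -0.0004] deg 0.1
t 3.7833 tcp [ 526.9 -298.5    3.1] j [-34.4  18.2  94.4  -0.   67.3  83.1] zang 152.49 gap 12.1 F [-2.4  2.6 11.5]
```

View pics/w2.png

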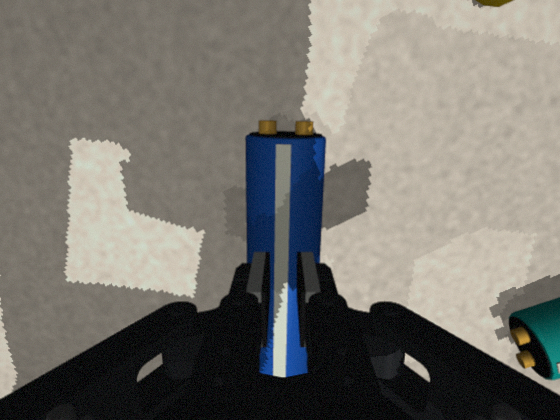

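The gap reads 12 mm instead of 36 mm, and there is a force of 11.5 N upward. The pads seem to be riding over the cap rather than gripping its sides, so I look from the side.

Run:
```python
from h import *
s=snapshot("scene"); p=proj(s,[[526,-299,30]])[0]; print(p)
x,y=p.astype(int); f=s["frame"][y-60:y+40,x-70:x+70]
cv2.imwrite("pics/s2.png",cv2.resize(f,None,fx=5.5,fy=5.5,interpolation=cv2.INTER_CUBIC))
```

```text
[235.32132106 222.48860968]
```

View pics/s2.png

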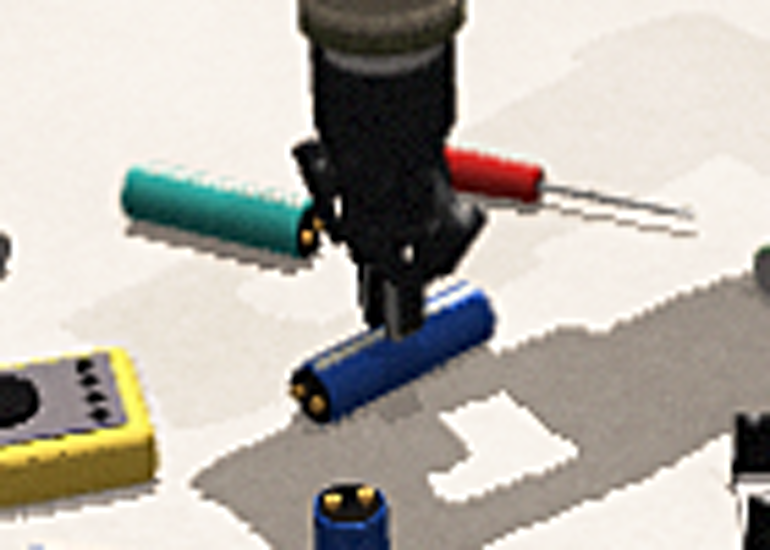

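Run:
```python
from h import *
s=snapshot("scene")
for z in (0,5,10,15,20,25,30,35,40): print(z,cast(s,[[237.7,223.5]],z).round(1))
# cap top ridge: line between crop points
n=np.array([(325,365),(470,285)])/5.5+[165,162]
for z in (30,36,45,55): print(z,cast(s,n,z).round(1).tolist())
```

```text
0 [[ 486.8 -306.6    0. ]]
5 [[ 493.8 -303.9    5. ]]
10 [[ 500.9 -301.2   10. ]]
15 [[ 507.9 -298.5   15. ]]
20 [[ 515.  -295.7   20. ]]
25 [[ 522. -293.   25.]]
30 [[ 529.1 -290.3   30. ]]
35 [[ 536.1 -287.5   35. ]]
40 [[ 543.2 -284.8   40. ]]
30 [[565.4, -319.9, 30.0], [466.5, -271.0, 30.0]]
36 [[573.6, -316.4, 36.0], [475.4, -267.9, 36.0]]
45 [[585.9, -311.2, 45.0], [488.7, -263.2, 45.0]]
55 [[599.6, -305.4, 55.0], [503.6, -258.0, 55.0]]
```

Run:
```python
from h import *
from scipy.spatial.transform import Rotation as Ro
st=sense(); s=snapshot("wrist"); R=Ro.from_euler('xyz',st['tcp_rot'],degrees=True); p=st['tool_pos']
Rc,t,K,D=cam(s); c=-Rc.T@t
print("cam in tool",R.inv().apply(c-p).round(1), "fwd", R.inv().apply(Rc[2]).round(3))
for b in (0,10,20,30,40):
    print(b,proj(s,[p+R.apply([-b,sg*6,0]) for sg in(-1,1)]).round(0).tolist(),"open",proj(s,[p+R.apply([-b,sg*42.5,0]) for sg in(-1,1)]).round(0).tolist())
```

```text
cam in tool [-174.1   -0.2  -72. ] fwd [0.96  0.    0.282]
0 [[272.0, 245.0], [294.0, 245.0]] open [[203.0, 245.0], [363.0, 245.0]]
10 [[271.0, 252.0], [295.0, 252.0]] open [[199.0, 252.0], [367.0, 252.0]]
20 [[271.0, 261.0], [296.0, 261.0]] open [[194.0, 261.0], [372.0, 261.0]]
30 [[270.0, 270.0], [296.0, 270.0]] open [[189.0, 270.0], [377.0, 270.0]]
40 [[269.0, 281.0], [297.0, 281.0]] open [[183.0, 281.0], [383.0, 281.0]]
```

The tip measurements from both cameras, and the contact itself, put the fingertips about 32 mm short of where the reported TCP would have them. The pads therefore closed on the top of the cap. I open, look again, and descend further while watching the force.

Call:
drive_tool --pt "220 -0.003 0 0 0 0 0" --pt "150 -0.006 0 0 0 0 0" --pt "100 -0.008 0 0 0 0 0" --pt "0 -0.008 0 0 0 0 0" --pt "0 -0.008 0 0 0 0 0" --pt "0 -0.008 0 0 0 0 0" --pt "0 -0.008 0 0 0 0 0" --pt "0 -0.008 0 0 0 0 0" --pt "0 -0.008 0 0 0 0 0" --pt "0 -0.008 0 0 0 0 0"

```text
time: 4.82
tool_pos: [525.8, -297.7, 9.0]
tcp_rot: [-0.8, 90.0, 151.7]
ft_force: [0.1, -0.1, 0.5]
finger_gap: 85.6
```

```bash
python3 plan.py 526 -298.8 -10 -27.5
python3 - <<'E'
from h import *
s=snapshot("wrist"); cv2.imwrite("pics/w3.png",s["frame"])
d=np.array([np.cos(np.radians(-27.5)),np.sin(np.radians(-27.5))])
print(proj(s,[[525.3+k*d[0],-299.1+k*d[1],36] for k in(-60,0,60)]))
q=snapshot("scene");f=q["frame"][160:262,165:305]
cv2.imwrite("pics/s3.png",cv2.resize(f,None,fx=5.5,fy=5.5,interpolation=cv2.INTER_CUBIC))
E
```

```text
0 shift [ 0.019   0.0009 -0.0006] rot [ 3.1413e+00  0.0000e+00 -3.0000e-04] deg 180.0
180 shift [ 0.019   0.0009 -0.0006] rot [-0.0002  0.0002  0.    ] deg 0.0
t 4.8167 tcp [ 525.8 -297.7    9. ] j [-34.4  17.7  94.3  -0.   68.   83.1] zang 152.49 gap 85.6 F [ 0.1 -0.1  0.5]
[[286.09006216 374.59365517]
 [286.37432004 267.04983478]
 [286.71488537 133.85948404]]
```

View pics/w3.png

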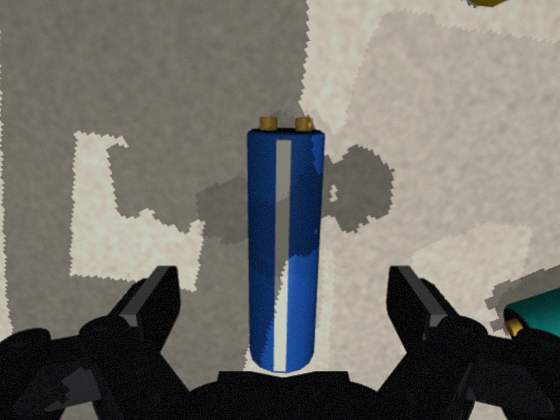

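View pics/s3.png

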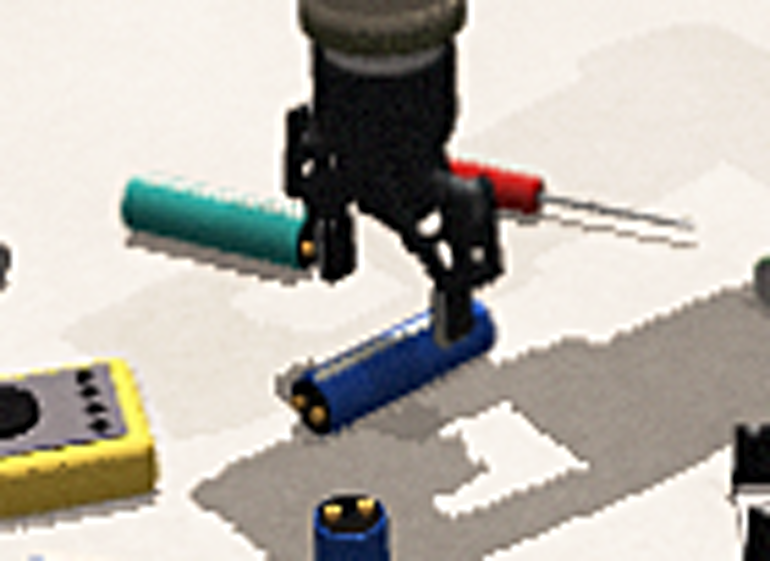

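Run:
```python
from h import *
s=snapshot("scene")
n=np.array([(452,342),(335,275)])/5.5+[165,160]
for z in (35,40,45,50,55,60): print(z,cast(s,n,z).round(1).tolist())
```

```text
35 [[521.1, -262.8, 35.0], [475.3, -348.6, 35.0]]
40 [[528.2, -260.2, 40.0], [482.7, -345.5, 40.0]]
45 [[535.4, -257.6, 45.0], [490.2, -342.4, 45.0]]
50 [[542.5, -255.1, 50.0], [497.6, -339.3, 50.0]]
55 [[549.6, -252.5, 55.0], [505.0, -336.2, 55.0]]
60 [[556.8, -249.9, 60.0], [512.4, -333.1, 60.0]]
```

Call:
drive_tool --pt "0 0.006 0.001 0 0 0 0" --pt "0 0.013 0.001 0 0 0 0" --pt "0 0.019 0.001 0 0 0 0" --pt "0 0.024 0.001 0 0 0 0" --pt "0 0.029 0.001 0 0 0 0" --pt "0 0.033 0.001 0 0 0 0" --pt "0 0.036 0.001 0 0 0 0" --pt "30 0.037 0.001 0 0 0 0" --pt "60 0.037 0.001 0 0 0 0" --pt "90 0.037 0.001 0 0 0 0"

```text
time: 5.8
tool_pos: [525.6, -298.8, -27.7]
tcp_rot: [164.5, 90.0, -43.0]
ft_force: [0.3, -0.1, -0.5]
finger_gap: 55.8
```

```bash
python3 plan.py 526 -298.8 -10 -27.5
python3 - <<'E'
from h import *
s=snapshot("wrist"); cv2.imwrite("pics/w4.png",s["frame"])
q=snapshot("scene");f=q["frame"][160:262,165:305]
cv2.imwrite("pics/s4.png",cv2.resize(f,None,fx=5.5,fy=5.5,interpolation=cv2.INTER_CUBIC))
E
```

```text
0 shift [-0.0177 -0.0002 -0.0004] rot [ 3.1414e+00 -1.0000e-04  4.0000e-04] deg 180.0
180 shift [-0.0177 -0.0002 -0.0004] rot [-0.0002 -0.0003 -0.0001] deg 0.0
t 5.8 tcp [ 525.6 -298.8  -27.7] j [-34.5  20.6  95.   -0.   64.4  83. ] zang 152.49 gap 55.8 F [ 0.3 -0.1 -0.5]
```

View pics/s4.png

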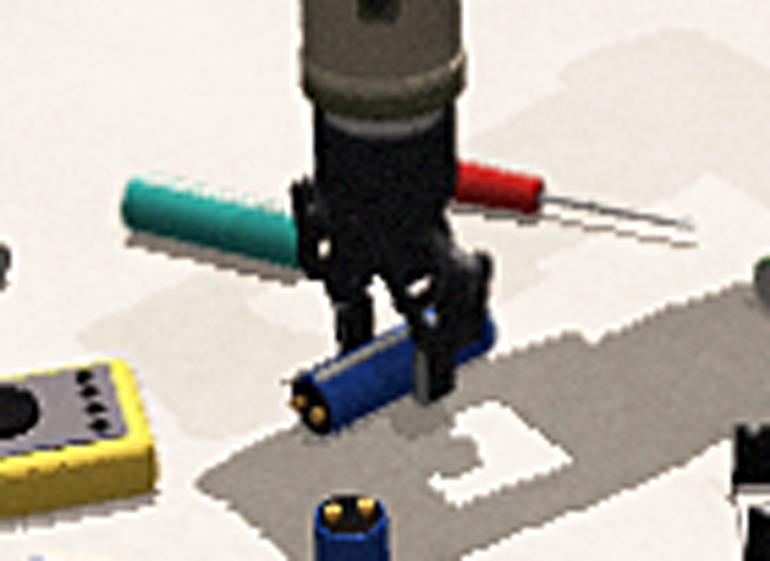

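View pics/w4.png

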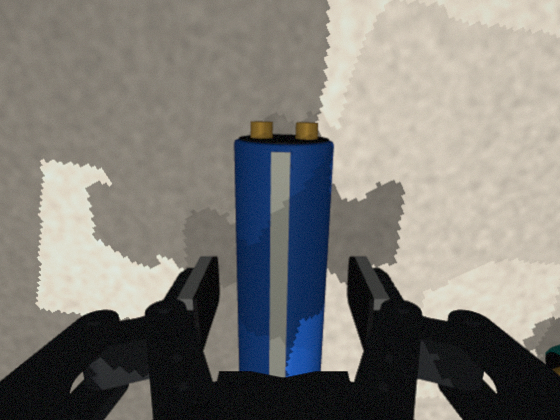

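The fingers now straddle the cap, with the pads at columns 218 and 350 and the cap at 236–332. I close.

Call:
drive_tool --pt "120 0 0 0 0 0 0" --pt "140 0 0 0 0 0 0" --pt "150 0 0 0 0 0 0" --pt "170 0 0 0 0 0 0" --pt "190 0 0 0 0 0 0" --pt "200 0 0 0 0 0 0" --pt "200 0 0 0 0 0 0" --pt "200 0 0 0 0 0 0" --pt "200 0 0 0 0 0 0" --pt "200 0 0 0 0 0 0"

```text
time: 6.73
tool_pos: [525.7, -298.8, -27.4]
tcp_rot: [179.0, 90.0, -28.5]
ft_force: [-1.6, 1.4, 6.0]
finger_gap: 34.7
```

Call:
drive_tool --pt "200 -0.004 0 0 0 0 0" --pt "200 -0.012 0 0 0 0 0" --pt "200 -0.025 0 0 0 0 0" --pt "200 -0.04 0 0 0 0 0" --pt "200 -0.06 0 0 0 0 0" --pt "200 -0.08 0 0 0 0 0" --pt "200 -0.095 0 0 0 0 0" --pt "200 -0.1 0 0 0 0 0" --pt "200 -0.1 0 0 0 0 0" --pt "200 -0.1 0 0 0 0 0"

```text
time: 7.57
tool_pos: [525.4, -298.7, 72.2]
tcp_rot: [169.1, 90.0, -38.4]
ft_force: [-0.6, -0.2, -1.6]
finger_gap: 34.3
```

```bash
python3 plan.py 577 -38.3 90 19.6
python3 - <<'E'
from h import *
s=snapshot("wrist"); cv2.imwrite("pics/w5.png",s["frame"])
q=snapshot("scene");f=q["frame"][130:262,165:305]
cv2.imwrite("pics/s5.png",cv2.resize(f,None,fx=4.5,fy=4.5,interpolation=cv2.INTER_CUBIC))
E
```

```text
0 shift [-0.0178 -0.2548  0.0746] rot [ 2.3193e+00 -3.0000e-04  4.0000e-04] deg 132.9
180 shift [-0.0178 -0.2548  0.0746] rot [-8.223e-01 -4.000e-04 -2.000e-04] deg 47.1
t 7.5667 tcp [ 525.4 -298.7   72.2] j [-34.5  13.4  92.2  -0.   74.3  83. ] zang 152.49 gap 34.3 F [-0.6 -0.2 -1.6]
```

View pics/s5.png

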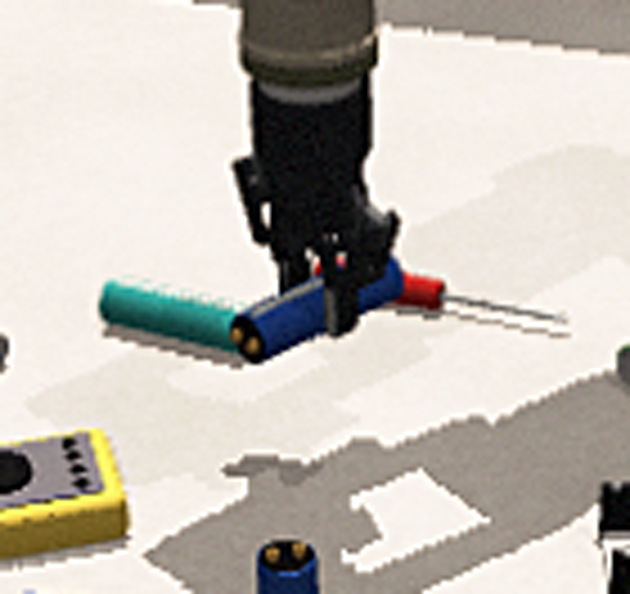

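View pics/w5.png

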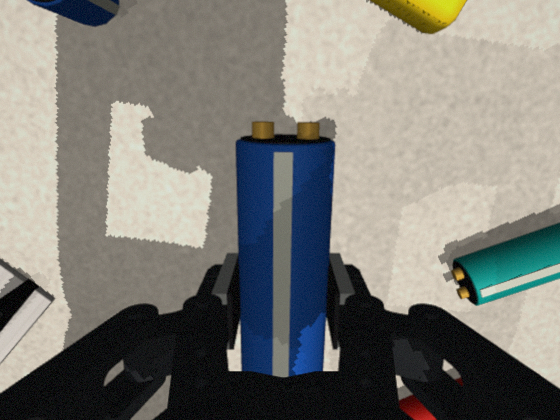

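The cap is lifted at a 34 mm gap. I check its offset along the fingers in the wrist view.

Run:
```python
from h import *
from scipy.spatial.transform import Rotation as Ro
st=sense(); s=snapshot("wrist"); R=Ro.from_euler('xyz',st['tcp_rot'],degrees=True); p=st['tool_pos']
for z in (52,56,60,64,68): print(z,proj(s,[p+R.apply([-45.4-18,0,z]),p+R.apply([-45.4,18,z]),p+R.apply([-45.4,-18,z])]).round(1).tolist())
```

```text
52 [[283.3, 425.0], [323.1, 390.3], [243.4, 390.3]]
56 [[283.3, 432.7], [322.8, 397.4], [243.7, 397.4]]
60 [[283.3, 440.2], [322.5, 404.3], [243.9, 404.4]]
64 [[283.3, 447.6], [322.2, 411.2], [244.2, 411.3]]
68 [[283.3, 454.9], [321.9, 418.0], [244.5, 418.1]]
```

Run:
```python
from h import *
from scipy.spatial.transform import Rotation as Ro
st=sense(); s=snapshot("wrist"); R=Ro.from_euler('xyz',st['tcp_rot'],degrees=True); p=st['tool_pos']
for z in (52,56,60,64,68): print(z,proj(s,[p+R.apply([-45.4-18,0,-z]),p+R.apply([-45.4,18,-z]),p+R.apply([-45.4,-18,-z])]).round(1).tolist())
for b in(25,30,35,40): print(b,proj(s,[p+R.apply([-b,18,-11]),p+R.apply([-b,18,11])]).round(0).tolist())
```

```text
52 [[283.3, 169.4], [332.3, 160.6], [234.2, 160.7]]
56 [[283.3, 156.8], [332.7, 149.7], [233.8, 149.7]]
60 [[283.3, 144.0], [333.1, 138.6], [233.3, 138.6]]
64 [[283.3, 130.9], [333.6, 127.2], [232.9, 127.2]]
68 [[283.3, 117.6], [334.0, 115.7], [232.5, 115.7]]
25 [[323.0, 243.0], [321.0, 287.0]]
30 [[324.0, 248.0], [322.0, 292.0]]
35 [[325.0, 252.0], [324.0, 298.0]]
40 [[327.0, 257.0], [325.0, 304.0]]
```

The cap sits within about 1 mm of centre: its end corners are at row 140, predicted 139. I carry it to groove 2.

Call:
drive_tool --pt "200 -0.001 -0.013 0.004 -0.041 0 0" --pt "200 -0.003 -0.038 0.011 -0.123 0 0" --pt "200 -0.005 -0.069 0.02 -0.222 0 0" --pt "200 -0.007 -0.102 0.03 -0.329 0 0" --pt "200 -0.01 -0.135 0.04 -0.436 0 0" --pt "200 -0.012 -0.168 0.049 -0.543 0 0" --pt "200 -0.014 -0.199 0.058 -0.641 0 0" --pt "200 -0.016 -0.224 0.066 -0.724 0 0" --pt "200 -0.018 -0.245 0.072 -0.789 0 0" --pt "200 -0.018 -0.2548 0.0746 -0.8223 0 0"

```text
time: 8.6
tool_pos: [577.0, -34.6, 90.0]
tcp_rot: [-97.1, 89.9, 102.9]
ft_force: [0.5, -0.2, -0.7]
finger_gap: 34.5
```

Call:
drive_tool --pt "200 0.005 0 0 0 0 0" --pt "200 0.015 0 0 0 0 0" --pt "200 0.027 0 0 0 0 0" --pt "200 0.036 0 0 0 0 0" --pt "200 0.04 0 0 0 0 0" --pt "200 0.04 0 0 0 0 0" --pt "200 0.04 0 0 0 0 0" --pt "200 0.04 0 0 0 0 0" --pt "200 0.04 0 0 0 0 0" --pt "200 0.04 0 0 0 0 0"

```text
time: 9.43
tool_pos: [577.6, -38.4, 50.8]
tcp_rot: [150.3, 89.9, -10.1]
ft_force: [1.0, -0.6, -1.6]
finger_gap: 34.7
```

```bash
python3 plan.py 577 -38.3 0 19.6
python3 - <<'E'
from h import *
s=snapshot("wrist"); cv2.imwrite("pics/w6.png",s["frame"])
q=snapshot("scene");f=q["frame"][150:282,250:420]
cv2.imwrite("pics/s6.png",cv2.resize(f,None,fx=4.5,fy=4.5,interpolation=cv2.INTER_CUBIC))
E
```

```text
0 shift [ 0.0508 -0.0003  0.0005] rot [ 3.1414e+00 -1.0000e-03  1.7000e-03] deg 180.0
180 shift [ 0.0508 -0.0003  0.0005] rot [-0.0002 -0.0011 -0.0006] deg 0.1
t 9.4333 tcp [577.6 -38.4  50.8] j [-8.9 11.  97.4 -0.  71.5 61.5] zang -160.41 gap 34.7 F [ 1.  -0.6 -1.6]
```

View pics/s6.png

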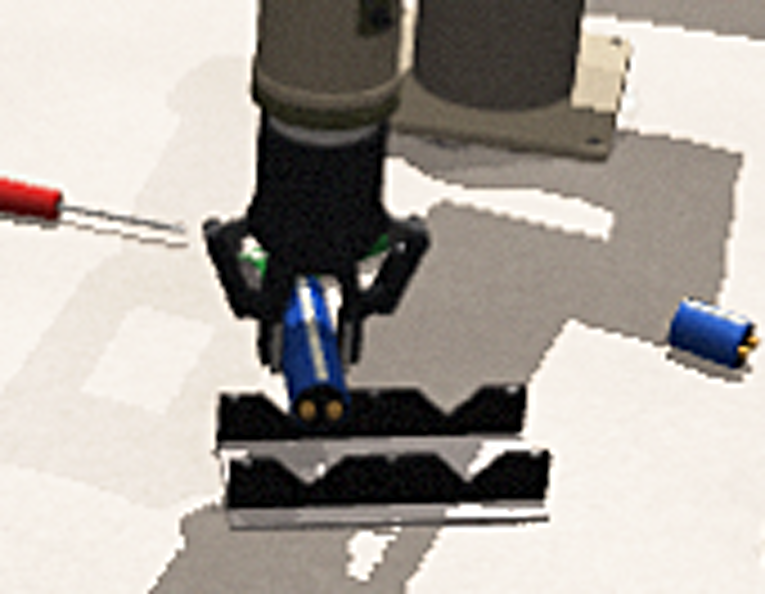

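View pics/w6.png

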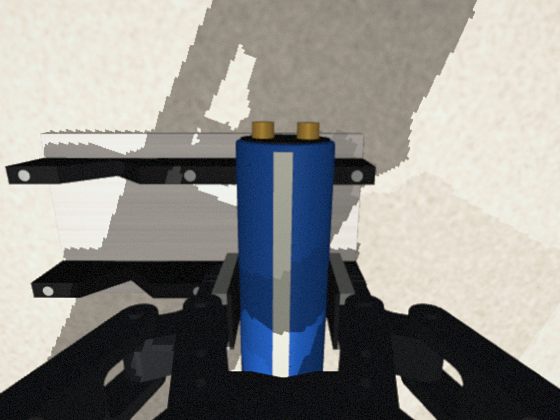

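The wrist view shows rail screws at (24,175), (190,176), (357,176) and (48,291). I use them to cross-check the cradle position.

Run:
```python
from h import *
s=snapshot("wrist")
w=cast(s,[(24,175),(190,176),(357,176),(48,291)],38)[:,:2]; print(w.round(1))
y=w[0]-w[2]; y/=np.hypot(*y); print(np.degrees(np.arctan2(-y[0],y[1])))
x=np.array([y[1],-y[0]]); print("g2 est",(w[1]-35*x-50*y).round(1),"sp",np.linalg.norm(w[0]-w[1]),np.linalg.norm(w[1]-w[2]),np.linalg.norm(w[0]-w[3]))
```

```text
[[563.6 105.5]
 [593.2  20.3]
 [623.4 -64.6]
 [497.2  82.1]]
19.372529025786008
g2 est [576.8 -38.5] sp 90.18676704651303 90.09680561796776 70.42624725896404
```

Within 0.5 mm of the top-view estimate. I lower it.

Call:
drive_tool --pt "200 0.006 -0.0003 0.0005 0 0 0" --pt "200 0.016 -0.0003 0.0005 0 0 0" --pt "200 0.027 -0.0003 0.0005 0 0 0" --pt "200 0.037 -0.0003 0.0005 0 0 0" --pt "200 0.044 -0.0003 0.0005 0 0 0" --pt "200 0.048 -0.0003 0.0005 0 0 0" --pt "200 0.051 -0.0003 0.0005 0 0 0" --pt "200 0.053 -0.0003 0.0005 0 0 0" --pt "200 0.054 -0.0003 0.0005 0 0 0" --pt "200 0.0545 -0.0003 0.0005 0 0 0"

```text
time: 10.42
tool_pos: [576.5, -38.2, -3.8]
tcp_rot: [89.0, 90.0, -71.4]
ft_force: [-4.2, -0.5, 5.2]
finger_gap: 35.0
```

```bash
python3 plan.py 577 -38.3 -4.4 19.6
python3 - <<'E'
from h import *
s=snapshot("wrist"); cv2.imwrite("pics/w7.png",s["frame"])
q=snapshot("scene");f=q["frame"][150:282,250:420]
cv2.imwrite("pics/s7.png",cv2.resize(f,None,fx=4.5,fy=4.5,interpolation=cv2.INTER_CUBIC))
E
```

```text
0 shift [ 0.0006  0.0003 -0.0004] rot [-3.1414e+00  2.0000e-04  0.0000e+00] deg 180.0
180 shift [ 0.0006  0.0003 -0.0004] rot [ 0.0002  0.     -0.0001] deg 0.0
t 10.4167 tcp [576.5 -38.2  -3.8] j [-8.9 15.  99.1 -0.  65.9 61.5] zang -160.39 gap 35.0 F [-4.2 -0.5  5.2]
```

View pics/s7.png

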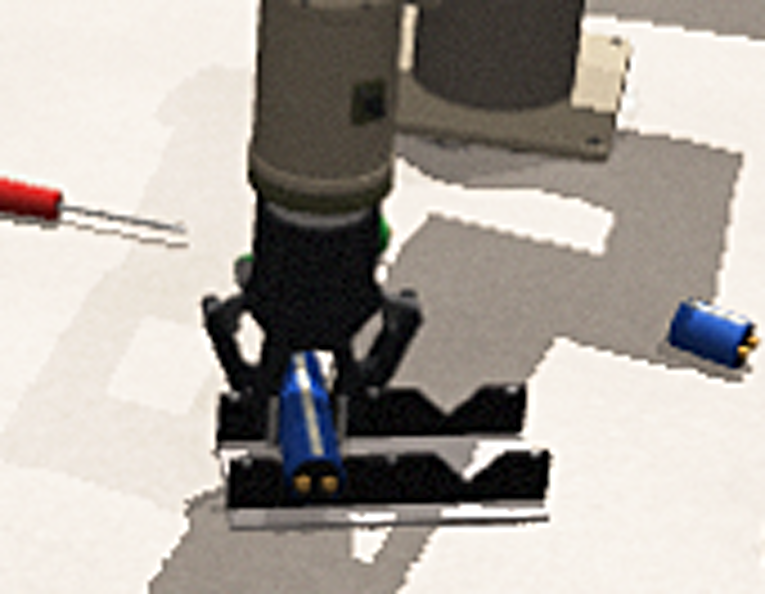

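The cap is in the notches with a 5 N contact force. I release it and lift away.

Call:
drive_tool --pt "150 0 0 0 0 0 0" --pt "135 0 0 0 0 0 0" --pt "120 0 0 0 0 0 0" --pt "100 0 0 0 0 0 0" --pt "80 0 0 0 0 0 0" --pt "60 0 0 0 0 0 0" --pt "40 0 0 0 0 0 0" --pt "40 -0.003 0 0 0 0 0" --pt "40 -0.01 0 0 0 0 0" --pt "40 -0.02 0 0 0 0 0"

```text
time: 11.35
tool_pos: [575.6, -38.0, 15.4]
tcp_rot: [-30.2, 89.9, 169.4]
ft_force: [0.3, 0.5, -0.2]
finger_gap: 72.2
```

Call:
drive_tool --pt "40 -0.015 0 0 0 0 0" --pt "40 -0.035 0 0 0 0 0" --pt "40 -0.055 0 0 0 0 0" --pt "40 -0.075 0 0 0 0 0" --pt "0 -0.09 0 0 0 0 0" --pt "0 -0.095 0 0 0 0 0" --pt "0 -0.095 0 0 0 0 0" --pt "0 -0.095 0 0 0 0 0" --pt "0 -0.095 0 0 0 0 0" --pt "0 -0.095 0 0 0 0 0"

```text
time: 12.18
tool_pos: [575.4, -38.0, 109.1]
tcp_rot: [-27.6, 89.9, 172.0]
ft_force: [0.3, -0.6, 0.5]
finger_gap: 85.5
```

```bash
python3 plan.py 525.8 292 70 -22.5
python3 - <<'E'
from h import *
s=snapshot("wrist"); cv2.imwrite("pics/w8.png",s["frame"])
E
```

```text
0 shift [ 0.0393 -0.3274 -0.064 ] rot [-2.4068e+00 -4.0000e-04  3.2000e-03] deg 137.9
180 shift [ 0.0393 -0.3274 -0.064 ] rot [7.347e-01 2.500e-03 3.000e-04] deg 42.1
t 12.1833 tcp [575.4 -38.  109.1] j [-8.9  7.5 94.9 -0.  77.8 61.5] zang -160.4 gap 85.5 F [ 0.3 -0.6  0.5]
```

View pics/w8.png

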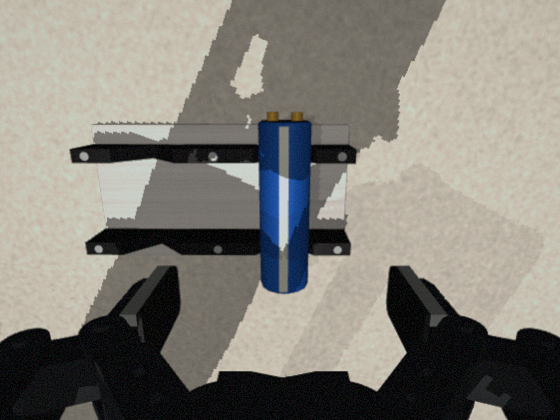

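Cap 1 lies across both notches, at columns 260–310. Next is the left cap.

Call:
drive_tool --pt "0 0.002 -0.016 -0.003 0.037 0 0" --pt "0 0.005 -0.046 -0.009 0.103 0 0" --pt "0 0.01 -0.082 -0.016 0.184 0 0" --pt "0 0.014 -0.118 -0.023 0.264 0 0" --pt "0 0.019 -0.157 -0.031 0.353 0 0" --pt "0 0.023 -0.196 -0.038 0.441 0 0" --pt "0 0.028 -0.236 -0.046 0.529 0 0" --pt "0 0.033 -0.275 -0.054 0.617 0 0" --pt "0 0.037 -0.308 -0.06 0.691 0 0" --pt "0 0.039 -0.3274 -0.064 0.7347 0 0"

```text
time: 13.07
tool_pos: [524.8, 295.1, 70.0]
tcp_rot: [19.7, 89.9, 177.1]
ft_force: [0.5, -0.2, -0.1]
finger_gap: 85.2
```

Call:
drive_tool --pt "0 0 0 0 0 0 0" --pt "0 0 0 0 0 0 0" --pt "0 0.006 0 0 0 0 0" --pt "0 0.014 0 0 0 0 0" --pt "0 0.02 0 0 0 0 0" --pt "0 0.02 0 0 0 0 0" --pt "0 0.02 0 0 0 0 0" --pt "0 0.02 0 0 0 0 0" --pt "0 0.02 0 0 0 0 0" --pt "0 0.02 0 0 0 0 0"

```text
time: 13.9
tool_pos: [527.3, 291.8, 52.1]
tcp_rot: [-130.5, 90.0, 27.0]
ft_force: [1.0, -0.8, 0.1]
finger_gap: 85.7
```

```bash
python3 plan.py 525.8 292 -28 -22.5
python3 - <<'E'
from h import *
s=snapshot("wrist"); cv2.imwrite("pics/w9.png",s["frame"])
d=np.array([np.cos(np.radians(-22.5)),np.sin(np.radians(-22.5))])
print(proj(s,[[525.8+k*d[0],292+k*d[1],36] for k in(-60,0,60)]))
m=blue(s["frame"])
for c in cv2.findContours(m,cv2.RETR_EXTERNAL,cv2.CHAIN_APPROX_NONE)[0]:
    if cv2.contourArea(c)>1500: print(cv2.contourArea(c),cv2.minAreaRect(c),cv2.boundingRect(c))
E
```

```text
0 shift [0.0801 0.0005 0.0014] rot [3.1415e+00 9.0000e-04 8.0000e-04] deg 180.0
180 shift [0.0801 0.0005 0.0014] rot [-0.0001 -0.0005  0.0006] deg 0.0
t 13.9 tcp [527.3 291.8  52.1] j [ 24.1  14.4  93.3   0.   72.2 136.6] zang 157.5 gap 85.7 F [ 1.  -0.8  0.1]
[[283.69839069 326.03778865]
 [283.73629955 236.34036957]
 [283.77943211 130.27136757]]
10486.5 ((281.37353515625, 227.92495727539062), (60.26112365722656, 194.6062774658203), 1.6365771293640137) (253, 130, 62, 196)
```

View pics/w9.png

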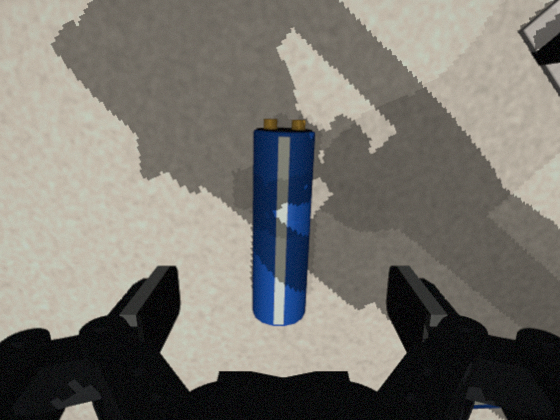

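The cap is at columns 253–315, centred at about column 281, and turned about 1.5° from the tool. I descend with a small correction.

Call:
drive_tool --pt "0 0.006 0 0.001 0.01 0 0" --pt "0 0.018 -0.0005 0.001 0.02 0 0" --pt "0 0.033 -0.0005 0.001 0.02 0 0" --pt "0 0.048 -0.0005 0.001 0.02 0 0" --pt "0 0.061 -0.0005 0.001 0.02 0 0" --pt "0 0.071 -0.0005 0.001 0.02 0 0" --pt "0 0.077 -0.0005 0.001 0.02 0 0" --pt "30 0.08 -0.0005 0.001 0.02 0 0" --pt "60 0.08 -0.0005 0.001 0.02 0 0" --pt "90 0.08 -0.0005 0.001 0.02 0 0"

```text
time: 14.78
tool_pos: [526.6, 292.9, -28.0]
tcp_rot: [-127.9, 90.0, 28.5]
ft_force: [0.6, 0.6, 1.1]
finger_gap: 55.8
```

```bash
python3 plan.py 525.8 292 -28 -22.5
python3 - <<'E'
from h import *
s=snapshot("wrist"); cv2.imwrite("pics/w10.png",s["frame"])
E
```

```text
0 shift [0.     0.0011 0.0003] rot [3.1216e+00 8.0000e-04 7.0000e-04] deg 178.9
180 shift [0.     0.0011 0.0003] rot [-0.02   -0.0004  0.0005] deg 1.1
t 14.7833 tcp [526.6 292.9 -28. ] j [ 24.2  20.3  95.4   0.   64.2 137.8] zang 156.36 gap 55.8 F [0.6 0.6 1.1]
```

View pics/w10.png

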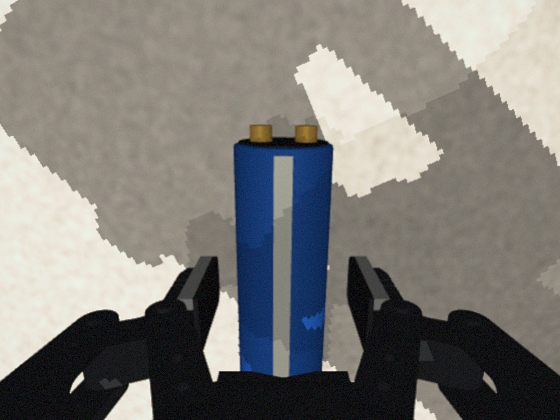

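The cap is centred between the pads (columns 235–332, pads at 218 and 349), so I grip and lift.

Call:
drive_tool --pt "120 0 0 0 0 0 0" --pt "140 0 0 0 0 0 0" --pt "150 0 0 0 0 0 0" --pt "170 0 0 0 0 0 0" --pt "190 0 0 0 0 0 0" --pt "200 0 0 0 0 0 0" --pt "200 0 0 0 0 0 0" --pt "200 0 0 0 0 0 0" --pt "200 0 0 0 0 0 0" --pt "200 0 0 0 0 0 0"

```text
time: 15.67
tool_pos: [526.8, 293.0, -27.4]
tcp_rot: [-129.8, 89.9, 26.5]
ft_force: [-1.2, -0.9, 6.7]
finger_gap: 34.9
```

Call:
drive_tool --pt "200 -0.004 0 0 0 0 0" --pt "200 -0.012 0 0 0 0 0" --pt "200 -0.025 0 0 0 0 0" --pt "200 -0.04 0 0 0 0 0" --pt "200 -0.06 0 0 0 0 0" --pt "200 -0.08 0 0 0 0 0" --pt "200 -0.1 0 0 0 0 0" --pt "200 -0.115 0 0 0 0 0" --pt "200 -0.12 0 0 0 0 0" --pt "200 -0.12 0 0 0 0 0"

```text
time: 16.5
tool_pos: [527.6, 293.3, 94.4]
tcp_rot: [-132.4, 89.8, 24.0]
ft_force: [0.6, 0.1, -1.6]
finger_gap: 34.7
```

```bash
python3 plan.py 543.4 55.9 92 19.6
python3 - <<'E'
from h import *
from scipy.spatial.transform import Rotation as Ro
st=sense(); s=snapshot("wrist"); R=Ro.from_euler('xyz',st['tcp_rot'],degrees=True); p=st['tool_pos']
cv2.imwrite("pics/w11.png",s["frame"])
for z in (56,60,64): print(z,proj(s,[p+R.apply([-46-18,0,-z]),p+R.apply([-46,18,-z]),p+R.apply([-46,-18,-z])]).round(1).tolist())
E
```

```text
0 shift [ 0.0021  0.2112 -0.1096] rot [2.387  0.0024 0.005 ] deg 136.8
180 shift [ 0.0021  0.2112 -0.1096] rot [-0.7546 -0.004   0.0019] deg 43.2
t 16.5 tcp [527.6 293.3  94.4] j [ 24.2  11.9  91.6  -0.   76.3 137.8] zang 156.36 gap 34.7 F [ 0.6  0.1 -1.6]
56 [[283.1, 157.1], [332.8, 149.9], [233.4, 149.9]]
60 [[283.1, 144.2], [333.2, 138.7], [233.0, 138.7]]
64 [[283.1, 131.0], [333.6, 127.3], [232.5, 127.3]]
```

View pics/w11.png

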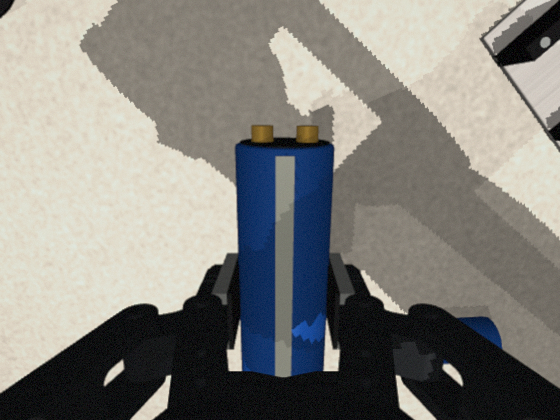

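Lifted, and about 2 mm off centre along the axis. I carry it to groove 1.

Call:
drive_tool --pt "200 0 0.011 -0.006 -0.038 0 0" --pt "200 0 0.032 -0.017 -0.113 0 0" --pt "200 0 0.057 -0.03 -0.204 0 0" --pt "200 0 0.084 -0.044 -0.302 0 0" --pt "200 0.001 0.112 -0.059 -0.4 0 0" --pt "200 0.001 0.139 -0.073 -0.498 -0.002 0.001" --pt "200 0.001 0.165 -0.087 -0.589 -0.003 0.001" --pt "200 0.002 0.186 -0.098 -0.664 -0.003 0.002" --pt "200 0.002 0.203 -0.107 -0.724 -0.004 0.002" --pt "200 0.002 0.211 -0.111 -0.7546 -0.004 0.002"

```text
time: 17.38
tool_pos: [542.0, 52.2, 87.8]
tcp_rot: [0.9, 89.6, -159.4]
ft_force: [1.1, -0.5, -1.5]
finger_gap: 34.8
```

Call:
drive_tool --pt "200 0.005 0 0 0 0 0" --pt "200 0.015 0 0 0 0 0" --pt "200 0.027 0 0 0 0 0" --pt "200 0.036 0 0 0 0 0" --pt "200 0.04 0 0 0 0 0" --pt "200 0.04 0 0 0 0 0" --pt "200 0.04 0 0 0 0 0" --pt "200 0.04 0 0 0 0 0" --pt "200 0.04 0 0 0 0 0" --pt "200 0.04 0 0 0 0 0"

```text
time: 18.22
tool_pos: [543.7, 54.8, 50.4]
tcp_rot: [14.7, 89.8, -145.7]
ft_force: [0.9, 0.4, -1.4]
finger_gap: 34.2
```

```bash
python3 plan.py 544.5 56.3 -3.8 19.6
python3 - <<'E'
from h import *
s=snapshot("wrist"); cv2.imwrite("pics/w12.png",s["frame"])
E
```

```text
0 shift [ 0.0541 -0.0011 -0.0014] rot [ 3.1415e+00 -1.3000e-03 -4.8000e-03] deg 180.0
180 shift [ 0.0541 -0.0011 -0.0014] rot [-0.0001  0.0031 -0.0008] deg 0.2
t 18.2167 tcp [543.7  54.8  50.4] j [ 5.000e-01  6.500e+00  1.025e+02 -1.000e-01  7.120e+01  7.090e+01] zang -160.4 gap 34.2 F [ 0.9  0.4 -1.4]
```

View pics/w12.png

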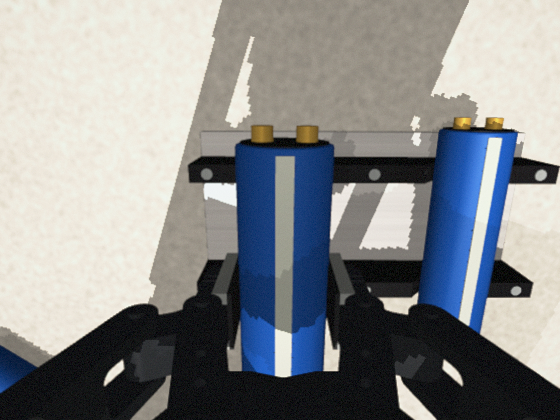

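The screws at columns 207 and 374 put the groove at column 281 after the 5 mm offset, which agrees with the planned −1.1 mm shift. I lower it.

Call:
drive_tool --pt "200 0.006 -0.0005 -0.001 0 0.002 0" --pt "200 0.016 -0.0011 -0.0014 0 0.003 0" --pt "200 0.027 -0.0011 -0.0014 0 0.003 0" --pt "200 0.037 -0.0011 -0.0014 0 0.003 0" --pt "200 0.044 -0.0011 -0.0014 0 0.003 0" --pt "200 0.048 -0.0011 -0.0014 0 0.003 0" --pt "200 0.051 -0.0011 -0.0014 0 0.003 0" --pt "200 0.053 -0.0011 -0.0014 0 0.003 0" --pt "200 0.054 -0.0011 -0.0014 0 0.003 0" --pt "200 0.054 -0.0011 -0.0014 0 0.003 0"

```text
time: 19.1
tool_pos: [543.7, 56.2, -3.9]
tcp_rot: [9.2, 89.9, -151.2]
ft_force: [-3.7, 0.6, 1.6]
finger_gap: 34.5
```

```bash
python3 plan.py 544.5 56.3 -3.8 19.6
python3 - <<'E'
from h import *
q=snapshot("scene");f=q["frame"][150:282,250:420]
cv2.imwrite("pics/s13.png",cv2.resize(f,None,fx=4.5,fy=4.5,interpolation=cv2.INTER_CUBIC))
E
```

```text
0 shift [-0.0001  0.0001 -0.0008] rot [-3.1415e+00  5.0000e-04  2.9000e-03] deg 180.0
180 shift [-0.0001  0.0001 -0.0008] rot [ 0.0001  0.0019 -0.0003] deg 0.1
t 19.1 tcp [543.7  56.2  -3.9] j [ 6.000e-01  1.070e+01  1.041e+02 -1.000e-01  6.530e+01  7.100e+01] zang -160.39 gap 34.5 F [-3.7  0.6  1.6]
```

View pics/s13.png

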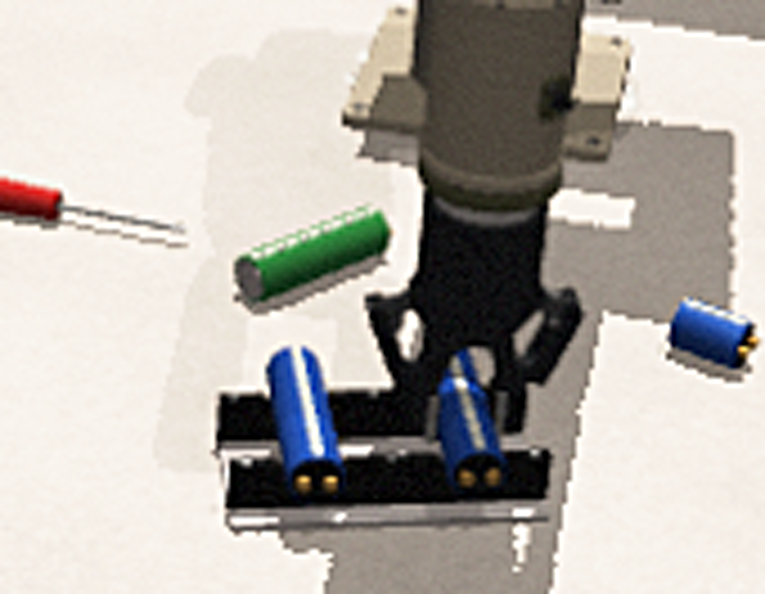

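Both caps are in the notches. I release and lift.

Call:
drive_tool --pt "200 0.0005 0 0 0 0 0" --pt "150 0.0005 0 0 0 0 0" --pt "135 0.0005 0 0 0 0 0" --pt "120 0.0005 0 0 0 0 0" --pt "100 0.0005 0 0 0 0 0" --pt "80 0 0 0 0 0 0" --pt "60 0 0 0 0 0 0" --pt "60 -0.003 0 0 0 0 0" --pt "60 -0.01 0 0 0 0 0" --pt "60 -0.02 0 0 0 0 0"

```text
time: 19.98
tool_pos: [543.1, 56.2, 15.5]
tcp_rot: [-3.7, 89.8, -164.1]
ft_force: [0.1, 0.9, 0.0]
finger_gap: 65.2
```

Call:
drive_tool --pt "60 -0.015 0 0 0 0 0" --pt "60 -0.035 0 0 0 0 0" --pt "60 -0.06 0 0 0 0 0" --pt "60 -0.085 0 0 0 0 0" --pt "60 -0.11 0 0 0 0 0" --pt "60 -0.125 0 0 0 0 0" --pt "60 -0.13 0 0 0 0 0" --pt "60 -0.13 0 0 0 0 0" --pt "60 -0.13 0 0 0 0 0" --pt "60 -0.13 0 0 0 0 0"

```text
time: 20.82
tool_pos: [543.0, 56.3, 144.0]
tcp_rot: [-6.1, 89.8, -166.5]
ft_force: [0.4, -0.4, -0.6]
finger_gap: 65.4
```

```bash
python3 plan.py 543.4 55.9 -4 19.6
python3 - <<'E'
from h import *
s=snapshot("wrist"); cv2.imwrite("pics/w14.png",s["frame"])
m=blue(s["frame"])
for c in cv2.findContours(m,cv2.RETR_EXTERNAL,cv2.CHAIN_APPROX_NONE)[0]:
    if cv2.contourArea(c)>1000: print(cv2.contourArea(c),cv2.minAreaRect(c),cv2.boundingRect(c))
a=np.radians(19.6); d=np.array([np.cos(a),np.sin(a)]);n=np.array([-d[1],d[0]])
for g in ((543.4,55.9),(576.8,-38.4)):
    g=np.array(g); print("pred corners",proj(s,[[*(g+60*i*d+18*j*n),41] for i in(1,-1) for j in(1,-1)]).round(0).tolist(),"stripe ends z59",proj(s,[[*(g+60*i*d),59] for i in(1,-1)]).round(0).tolist())
q=snapshot("scene");f=q["frame"][150:282,250:420]
cv2.imwrite("pics/s14.png",cv2.resize(f,None,fx=4.5,fy=4.5,interpolation=cv2.INTER_CUBIC))
E
```

```text
0 shift [ 0.148   0.0006 -0.0008] rot [ 3.1415e+00  6.0000e-04 -5.7000e-03] deg 180.0
180 shift [ 0.148   0.0006 -0.0008] rot [-0.0001  0.0036  0.0004] deg 0.2
t 20.8167 tcp [543.   56.3 144. ] j [ 0.6  1.2 97.7 -0.  81.3 71. ] zang -160.4 gap 65.4 F [ 0.4 -0.4 -0.6]
1318.5 ((78.29949951171875, 305.0419921875), (57.39680099487305, 32.12675857543945), 33.17851257324219) (46, 281, 65, 42)
4870.5 ((284.0, 196.0), (150.0, 46.0), 90.0) (261, 121, 47, 151)
6608.5 ((407.3762512207031, 195.2376251220703), (48.55781555175781, 153.6337432861328), 5.710593223571777) (379, 120, 61, 152)
pred corners [[260.0, 119.0], [307.0, 119.0], [262.0, 263.0], [304.0, 263.0]] stripe ends z59 [[283.0, 120.0], [283.0, 272.0]]
pred corners [[390.0, 119.0], [437.0, 120.0], [378.0, 263.0], [420.0, 263.0]] stripe ends z59 [[423.0, 121.0], [406.0, 272.0]]
```

View pics/w14.png

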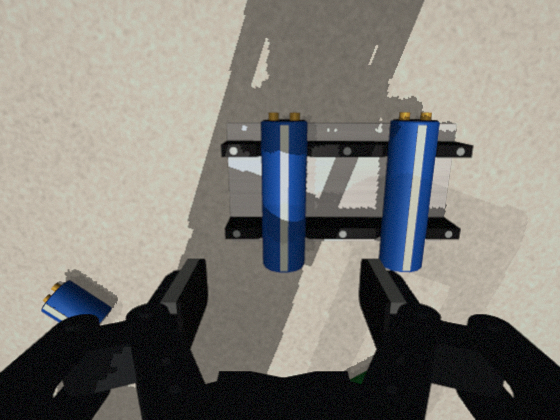

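View pics/s14.png

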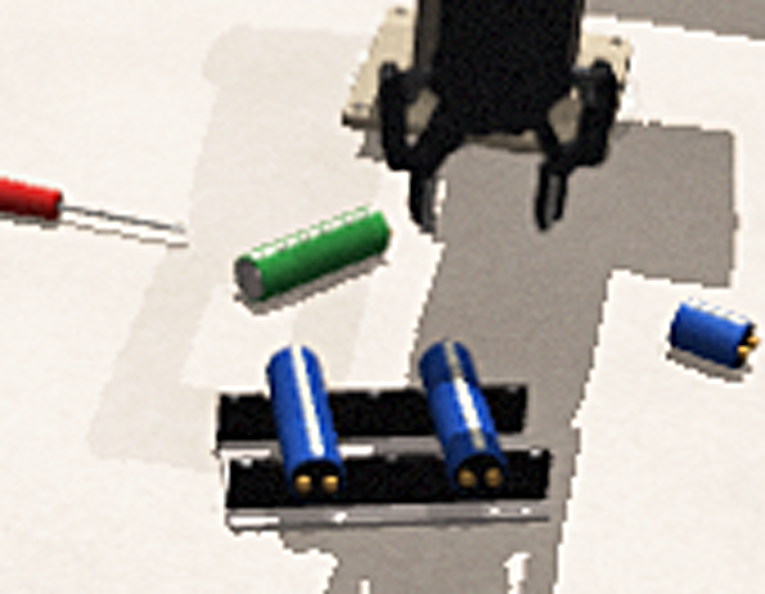

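Both caps lie in their notches. Their outlines match the predicted corners within about 2 px (1–2 mm), and the gripper is well clear. I hand in.

```bash
python3 -c "
from bench import hand_in
print(hand_in())"
```

```text
the job is handed in; nothing more can be done
None
```

Both long capacitors are in the cradle, one in each groove, and I handed the job in at about 21 s of the 56 s allowed. The right one is in groove 2 and the left one in groove 1. No verdict was reported.

- **Last checks:** In the final wrist picture both outlines match the predicted seated position to about 2 px (1–2 mm), and their axes lie along the grooves. The scene picture shows both down in the V notches. The gripper was clear above them, with no force on the wrist beyond noise.
- **What disagreed:** The fingertips were about 31 mm shorter than the reported TCP implied. Because of that, my first grasp closed on top of the right capacitor, with a 12 mm gap and 11.5 N upward. I opened, measured the fingertips in two camera views and went lower, to a TCP height of −28 mm. Both grips then held at about 35 mm, with no drop or unwanted movement seen.

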